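# Hang a second bead caddy on an occupied hook and press the row home

### The job

Hang the yellow bead caddy on the hook arm, by its handle, in front of the green caddy that already hangs there. With the yellow caddy resting on the arm, slide it back so that it pushes the green one along until the row comes up against the sprung stop somewhere behind it; press gently but distinctly for a moment so that the stop gives a little (about 8 N), never hard, and then let go with both caddies hanging straight and close together. Do not lift or knock off the green caddy, and leave the other things on the bench where they are.

Things in the scene. Friction and masses are not known exactly. Their poses are not given: they have to be found in the camera images.
- hook: Grey steel hook stand, fixed. Origin on the bench top, z up. A level flat arm, 14 mm wide (y), 8 mm thick, runs along the stand's x axis at y = 0, its top 115 mm above the bench; the free end points to the stand's -x (roughly to the robot). Post at x = 85 to 99 mm, 124 mm high; base plate x = -25 to 105 mm, 100 mm wide, 10 mm high.
- hook_arm (a point): Point on the middle of the arm's top just inside its upturned tip: stand frame x = -100, y = 0, z = 115 mm; axes as the stand's. The tip fills stand x = -108 to -100 mm, is 14 mm wide and rises 15 mm above the arm's top.
- hook_post (a point): Point on the arm's top at the post's front face, stand frame x = 85, z = 115 mm. Before it a sprung steel stop with rubber face (36 mm wide, up to 15 mm above the arm) rides on the arm. Its front face is somewhere at stand x = 12 to 40 mm, new each time, not in the readings, 6 mm or more behind the green caddy. It yields about 0.5 mm per N, 12 mm at most, and springs back slowly.
- yellow_caddy: Loose yellow caddy, 0.1 to 0.21 kg, upright on the bench, alike front and back. Origin: centre of underside, z up. Tray 33 (x) by 66 mm (y), 36 mm high, beads fixed in it, under a rigid closed strap handle 36 mm deep (x = -18 to 18 mm), sides at y = +-34 mm. The arm passes along the caddy's x through the opening between tray rim (36 mm high) and handle bridge (underside 85, top 92 mm).
- yellow_caddy_seat (a point): Centre of the underside of the yellow caddy's handle bridge, 85 mm above the caddy's underside; it rests on the arm's top when hung. The opening below it is 60 mm wide up to 62 mm height, then narrows evenly to about 22 mm right under the bridge, so it centres itself on the arm.
- yellow_caddy_grip (a point): Middle of the yellow grip block on the bridge, 108 mm above the caddy's underside; the block is 26 mm (x) by 14 mm (y), from 92 to 121 mm height, to be taken from above across its y.
- green_caddy: Green caddy of the same shape, size and weight range, hanging loose on the arm by its handle bridge, its x axis along the arm. Origin at the centre of its underside, which hangs 30 mm above the bench. In a touching row the centres of the two caddies stand 36 mm apart.
- green_caddy_seat (a point): Centre of the underside of the green caddy's handle bridge, on the arm's top.
- bead_tube: Clear tube 89 x 87 x 259 mm with bead sticks standing in it, upright on the bench, loose; bystander. Origin at the centre of its underside.
- bead_dish: Enamel dish of beads, 85 mm across, 17 mm high, loose; bystander. Origin at the centre of its underside.
- paddle: Light wooden paddle 52 x 168 x 10 mm lying on the bench, loose; bystander. Origin at the centre of its underside.
- cork: Cork block 30 x 60 x 24 mm, loose; bystander. Origin at the centre of its underside.
- graphite_block: Black flat graphite block 52 x 82 x 11 mm, loose; bystander. Origin at the centre of its underside.
There are look-alikes about, which are no part of the job. What is shaped like the green_caddy but turquoise is not meant.

How it is judged:
On the way, in this order (a step that is already met when the one before it is completed fails the run):
1. the yellow caddy's handle is over the arm, behind the tip, resting on the arm (within 3.5 mm) (z of yellow_caddy_seat in the frame of hook between 0.11 and 0.1185 m and x of yellow_caddy_seat in the frame of hook between -0.083 and 0.06 m and y of yellow_caddy_seat in the frame of hook between -0.01 and 0.01 m), for 0.1 s.
2. still on the arm, the yellow caddy presses the green one against the sprung stop: at least 4 N between the caddies for 0.3 s (all of step 1 and z of green_caddy_seat in the frame of hook between 0.11 and 0.1185 m and x of green_caddy_seat in the frame of hook between -0.083 and 0.06 m and y of green_caddy_seat in the frame of hook between -0.01 and 0.01 m and contact force between yellow_caddy and green_caddy above 4 N), for 0.3 s.
At the end, for the whole second after the job is handed in: Both caddies hang by their handle bridges on the arm behind the upturned tip (bridge underside within 3.5 mm of the arm's top, within 10 mm of its middle line), tilted less than 0.15 rad and at rest, the yellow one in front of the green one with no more than 4.5 mm between them (all of step 1 and z of green_caddy_seat in the frame of hook between 0.11 and 0.1185 m and x of green_caddy_seat in the frame of hook between -0.083 and 0.06 m and y of green_caddy_seat in the frame of hook between -0.01 and 0.01 m and angle between each of yellow_caddy, green_caddy's own z axis and vertical below 0.15 rad and x of yellow_caddy_seat in the frame of green_caddy_seat between -0.0405 and -0.03 m and linear speed of each of yellow_caddy, green_caddy below 0.02 m/s); the robot touches nothing.
It fails at once if the caddies pressed together with more than 14 N (contact force between yellow_caddy and green_caddy above 14 N).
It fails at once if the yellow caddy forced against the hook with more than 30 N (contact force between yellow_caddy and hook above 30 N).
It fails at once if the green caddy lifted by more than 8 mm, knocked off, or tipped by more than 0.35 rad (z of green_caddy_seat in the frame of hook above 0.123 m or z of green_caddy_seat in the frame of hook below 0.105 m or angle between green_caddy's own z axis and vertical above 0.35 rad).
It fails at once if a bystander moved by more than 20 mm (distance of any of bead_tube, bead_dish, cork, graphite_block, paddle from where it was at the start of the episode above 0.02 m).
It also fails if it takes over 54 s, if anything falls off the work surface, if the arm or the gripper's body presses on something with over 40 N, if the wrist force passes 120 N, or if a joint passes its speed limit or range.

### The arm

A 7-joint arm with a two-finger parallel gripper is mounted at the origin on a cart in front of the work surface, level with it; the furniture and walls round the work are solid. World frame = base frame: x ahead of the robot, y to its left, z up, the work surface at z = 0. Lengths are in m, angles in rad, forces in N, time in s.
With the tool pointing down it reaches from about 0.4 to 0.85 m from the base axis. Payload 10.4 kg.
Tool frame: the origin (TCP) lies at the very end of the fingers, on their centre line; the grasp point (between the pads) lies 19 mm behind it (manip.grip_depth is the distance from the TCP to the grasp point, in m); z points along the fingers, y is the direction in which the jaws open and shut (so a half turn about z gives the same grasp; the last joint's range is limited). The gripper opens to 85 mm and grips with 20 to 120 N. Pads are 22 mm wide; open, the fingers measure 114 mm over their backs; the gripper's body (76 mm by 85 mm) begins 54 mm behind the grasp point. The pads swing forward as they close: fully open they stand 13 mm farther back than shut.
Start: joints at [-1.223, 0.332, -0.065, 1.46, 0.022, 1.35, -0.088], TCP at [0.226, 0.583, 0.231] pointing down, gripper open.
Joint ranges: [-2.6, 2.6], [-0.5, 2.12], [-1.47, 1.34], [0.16, 2.42], [-1.27, 4.41], [0.06, 2.06], [-2.6, 2.6]. Speed limits (rad/s): [2.22, 2.22, 2.79, 2.79, 3.14, 3.14, 3.14].

### API

Orientations are given as a unit quaternion [x, y, z, w].
In Python, from workcell import manip gives the robot as it stands.
- The arm moves only by the tool step_arm, never from a script. Its argument "motion" is a list of rows, each a list of 6 numbers: the shift along the tool's x, y, z in mm, then the turn, a rotation vector about the tool's x, y, z in degrees. A call has 1 to 20 rows; each row shifts and turns the pose as measured when the row begins, along the tool's axes as they then stand; what a row does not reach is not made up. A row lasts 1/8 s, in which the tool goes at most 62.5 mm and 10.7 degrees, less where a joint would pass 70% of its speed; a pose out of reach is approached as far as the arm can. A call with a gripper value outside its range is refused whole. "jaw" is the finger opening in mm, from 0 to 85.4, set as the call begins (left out, the last holds). The fingers move at their own pace and stop on an object; "force" is the grip in N (left out, the last holds). Time passes only in rows, so rows that do not move let the fingers close. It gives the time, the measured TCP pose, the force and the opening at its end, in the units of the state.
- manip.get_obs(): the state, without advancing time (a new reading comes with each control period).
- manip.camera(name): name is "scene" or "top"; returns the picture (400x640x3 uint8, blue, green, red); there is no depth.
- manip.camera_info(name): a dict with "camera_matrix" (3x3 intrinsics, pixels), "k1" (the pictures are not rectified: a ray, as slopes to the right and down, at radius r is drawn at 1 + k1 r^2 times it, then the intrinsics apply), "R" (3x3) and "t" (3): a world point X has camera coordinates R X + t. Camera axes: x right, y down, z forward; pixel columns grow to the right and rows downward; lengths in m; the calibration is good to about 2 mm. A picture is of the moment at which its call begins. camera_info takes no time and is no camera call.
- manip.hand_in(): hands the job in, once; it reports no verdict.
The state is a dict: "clock": time; "joint_pos": joint angles; "joint_velocities": joint speeds; "tau": joint torques, N m; "position": TCP position; "ee_rot": TCP orientation; "ft_force": force on the tool from outside, world axes, zero at the start; "torque": the same for the moment, N m; "grip_width": opening from 0.0 (shut) to 1.0 (fully open).
Only numpy, scipy, OpenCV 4.12 (cv2) and the standard library are available. Lean on these libraries where they do the work, as an engineer would, in place of code of your own. Each camera call takes 0.05 s, during which the arm holds its last target.

## Working session

There is one attempt and no reset: what is moved stays moved. The work goes in short steps, Python scripts to look and compute and a tool call to move; the robot and the scene stay as the last step left them, time stands still between calls to the robot, and variables do not carry over. Pictures are saved under pics/ and viewed, and the job is handed in when it is done.

Besides the shell and the picture viewer there is one more tool, called after "Emit:" as name([rows], argument=value, ...), one row to a line, values as JSON. step_arm: Moves the arm, as the interface text tells. Its arguments: {"type":"object","properties":{"motion":{"type":"array"},"jaw":{"type":"number"},"force":{"type":"number"}},"required":["motion"]}

```bash
ls; mkdir -p pics; python3 - <<'E'
from workcell import manip
import cv2
print(manip.get_obs())
for n in("scene","top"):
    im=manip.camera(n); cv2.imwrite(f"pics/{n}0.png",im); print(n,manip.camera_info(n))
E
```

```text
pics
{'clock': 0.0, 'joint_pos': array([-1.22257023,  0.33284757, -0.06469298,  1.46094865,  0.02157721,
        1.34990973, -0.08853196]), 'joint_velocities': array([-9.27854193e-04,  5.31772216e-04,  9.38065571e-04, -8.95657833e-04,
        3.59923371e-04, -6.44722600e-04, -6.36969419e-05]), 'tau': array([-6.00343992e-04, -6.25446296e+01,  4.87439730e-02, -3.91596651e+01,
        1.62159739e-02,  1.01051334e-02, -9.22894912e-06]), 'position': array([0.22635474, 0.58216028, 0.23052759]), 'ee_rot': array([ 1.84363510e-01,  9.82857870e-01, -7.01264390e-04, -1.07427785e-04]), 'ft_force': array([-0.23014054, -0.03643447,  0.33739442]), 'torque': array([ 0.03355715,  0.01516656, -0.04103372]), 'grip_width': 0.9998035151521096}
scene {'camera_matrix': array([[438.28250108,   0.        , 313.80171968],
       [  0.        , 438.28250108, 196.44390877],
       [  0.        ,   0.        ,   1.        ]]), 'k1': -0.021694824839629614, 'R': array([[ 0.59212435, -0.80579415,  0.0091946 ],
       [-0.4542479 , -0.34317741, -0.82212414],
       [ 0.66561821,  0.4826231 , -0.569234  ]]), 't': array([-0.3115722 ,  0.29315851,  1.01523623])}
top {'camera_matrix': array([[475.41279731,   0.        , 327.09064852],
       [  0.        , 475.41279731, 200.02361353],
       [  0.        ,   0.        ,   1.        ]]), 'k1': -0.08158943115565773, 'R': array([[ 0.0281402 , -0.99944834, -0.01763939],
       [-0.98927001, -0.0253141 , -0.14388899],
       [ 0.14336308,  0.02149919, -0.98943661]]), 't': array([-0.00758211,  0.54159312,  1.1878692 ])}
```

View pics/scene0.png

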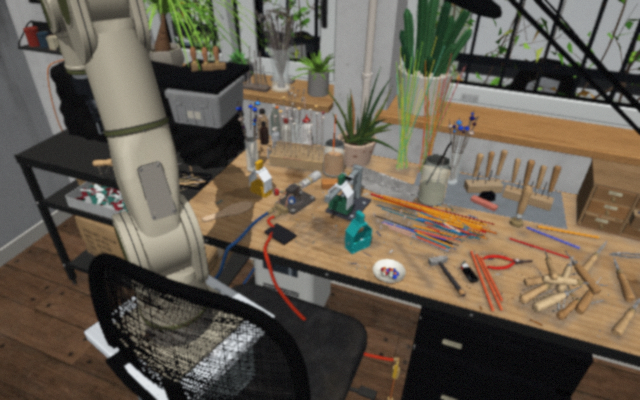

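View pics/top0.png

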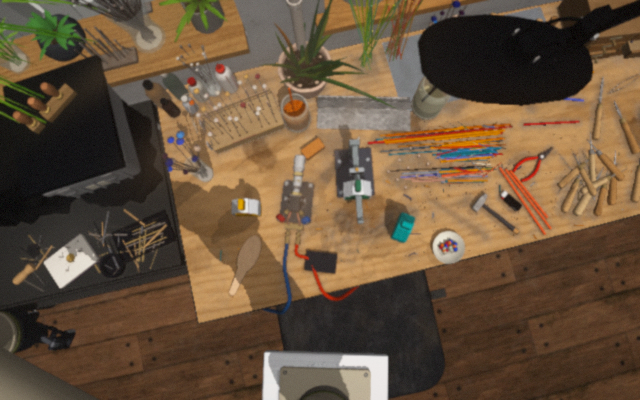

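The scene view shows yellow at about (262,180), the hook with the green caddy at about (342,195), and a turquoise look-alike at (358,232). In the top view these are yellow (245,205), hook and green (355,180) and turquoise (402,227). I'll zoom in on each.

```bash
cat > h.py <<'E'
import numpy as np, cv2
from workcell import manip
def proj(n,P):
    c=manip.camera_info(n); K=c["camera_matrix"]; P=np.atleast_2d(P)
    q=P@c["R"].T+c["t"]; s=q[:,:2]/q[:,2:]; r2=(s**2).sum(1,keepdims=True)
    s=s*(1+c["k1"]*r2); return s*[K[0,0],K[1,1]]+[K[0,2],K[1,2]]
def ray(n,uv):
    c=manip.camera_info(n);K=c["camera_matrix"]
    d=(np.array(uv,float)-[K[0,2],K[1,2]])/[K[0,0],K[1,1]]; s=d.copy()
    for _ in range(10): s=d/(1+c["k1"]*(s@s))
    R=c["R"]; return -R.T@c["t"], R.T@np.r_[s,1]
def onz(n,uv,z):
    o,d=ray(n,uv); return o+d*(z-o[2])/d[2]
def tri(u1,u2):
    o1,d1=ray("scene",u1);o2,d2=ray("top",u2)
    A=np.c_[d1,-d2]; s=np.linalg.lstsq(A,o2-o1,rcond=None)[0]
    a=o1+d1*s[0];b=o2+d2*s[1]; return (a+b)/2,np.linalg.norm(a-b)
def crop(n,im,x0,y0,w,h,k,out):
    c=cv2.resize(im[y0:y0+h,x0:x0+w],None,fx=k,fy=k,interpolation=cv2.INTER_CUBIC)
    cv2.imwrite(out,c)
E
python3 - <<'E'
from h import *
t=cv2.imread("pics/top0.png");s=cv2.imread("pics/scene0.png")
crop("top",t,220,130,200,130,4,"pics/tc.png")
crop("scene",s,235,150,160,110,5,"pics/sc.png")
print(proj("top",[[.226,.583,.23],[.226,.583,0]]),proj("scene",[.226,.583,.23]))
E
```

```text
[[ 58.42324557 323.4757689 ]
 [107.15080225 314.25355105]] [[100.09749481 130.66453534]]
```

View pics/tc.png

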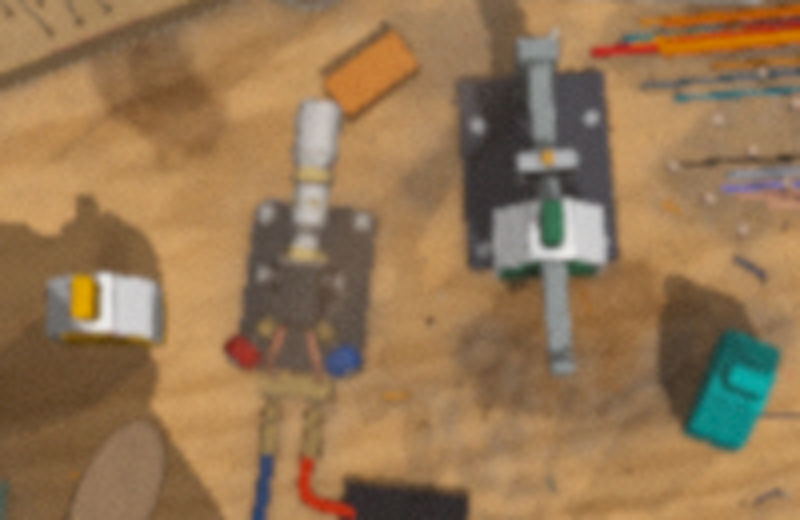

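View pics/sc.png

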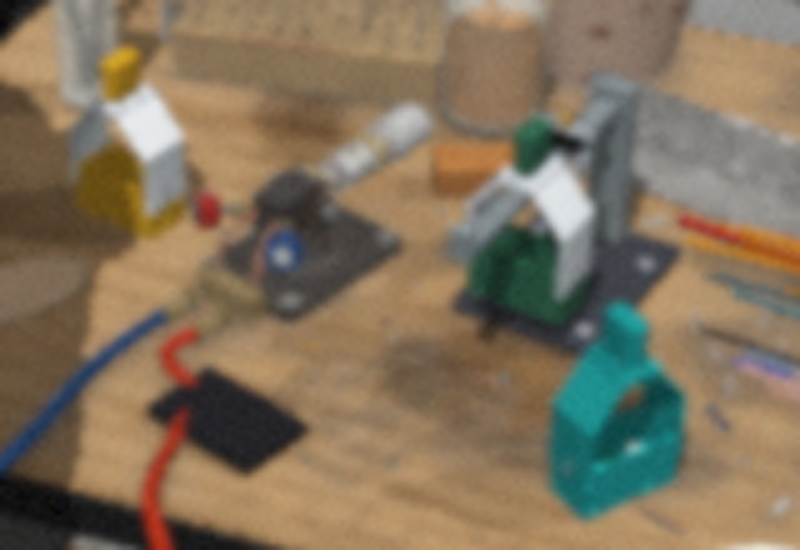

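```bash
python3 - <<'E'
from h import *
t=cv2.imread("pics/top0.png");s=cv2.imread("pics/scene0.png")
for n in("top","scene"):
    c=manip.camera_info(n); print(n,-c["R"].T@c["t"])
def blobs(im,x0,y0,w,h,lo,hi,tag):
    m=cv2.inRange(cv2.cvtColor(im,cv2.COLOR_BGR2HSV),lo,hi); z=np.zeros_like(m); z[y0:y0+h,x0:x0+w]=m[y0:y0+h,x0:x0+w]
    n,l,st,ce=cv2.connectedComponentsWithStats(z)
    for i in range(1,n):
        if st[i,4]>8:
            cn=cv2.findContours((l==i).astype(np.uint8),0,1)[0][0]
            print(tag,st[i],ce[i].round(1),cv2.minAreaRect(cn))
blobs(t,225,190,45,40,(18,140,80),(35,255,255),"ytop")
blobs(s,240,150,40,60,(18,140,80),(35,255,255),"yscene")
blobs(t,335,170,45,40,(50,90,20),(85,255,255),"gtop")
blobs(s,320,170,50,60,(50,90,20),(85,255,255),"gscene")
crop("top",t,225,185,50,40,16,"pics/ty.png")
crop("top",t,330,130,60,100,6,"pics/th.png")
crop("scene",s,240,155,40,45,13,"pics/sy.png")
crop("scene",s,320,160,60,65,9,"pics/sh.png")
E
```

```text
top [ 0.36569861 -0.0194062   1.25311682]
scene [-0.3581036  -0.64043413  0.82178445]
ytop [238 198   7  12  70] [240.5 203.5] ((241.0, 203.5), (11.0, 6.0), 90.0)
ytop [236 213  23   4  43] [245.6 214.8] ((247.00001525878906, 215.0), (22.084308624267578, 2.7937982082366943), 3.814074993133545)
yscene [255 159   9  11  63] [259.  163.5] ((259.0000305175781, 163.5), (6.363960266113281, 10.60660171508789), 45.0)
yscene [250 179  22  19 214] [258.6 188.9] ((259.52069091796875, 189.74827575683594), (21.727148056030273, 14.44561767578125), 40.23636245727539)
gtop [356 180   4  11  39] [357.5 185.1] ((357.5, 185.0), (3.0, 10.0), 0.0)
gscene [339 174   7  10  44] [341.2 178.3] ((340.5, 178.49998474121094), (5.656853675842285, 8.485280990600586), 45.0)
gscene [330 196  22  19 232] [339. 205.] ((340.7500305175781, 204.75001525878906), (22.135942459106445, 14.862703323364258), 18.434947967529297)
```

View pics/ty.png

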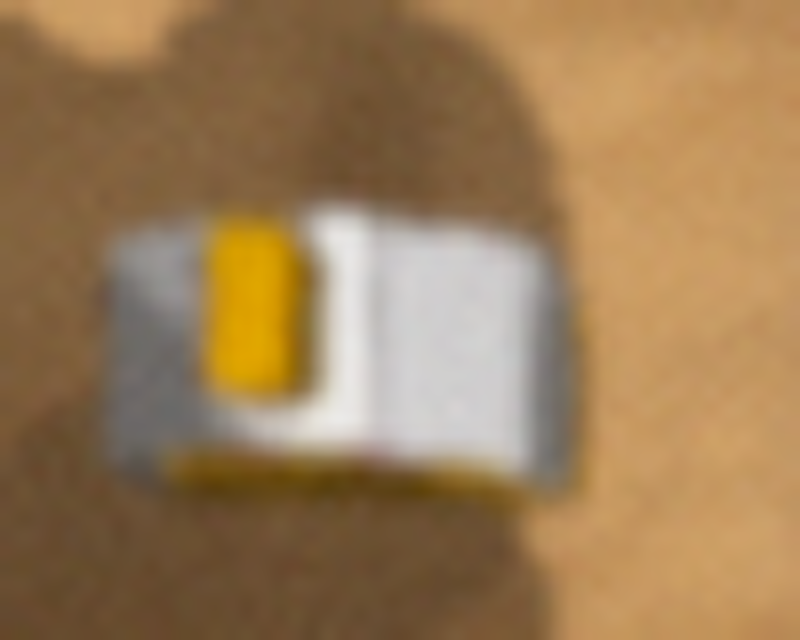

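View pics/th.png

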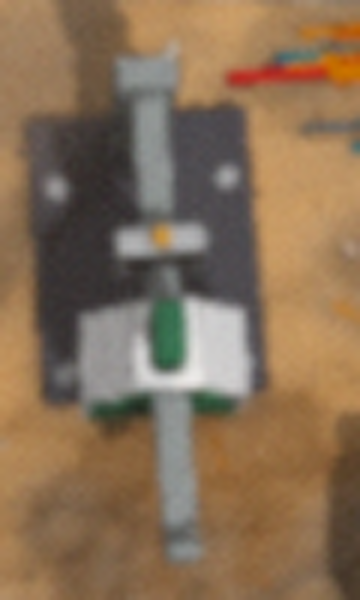

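View pics/sy.png

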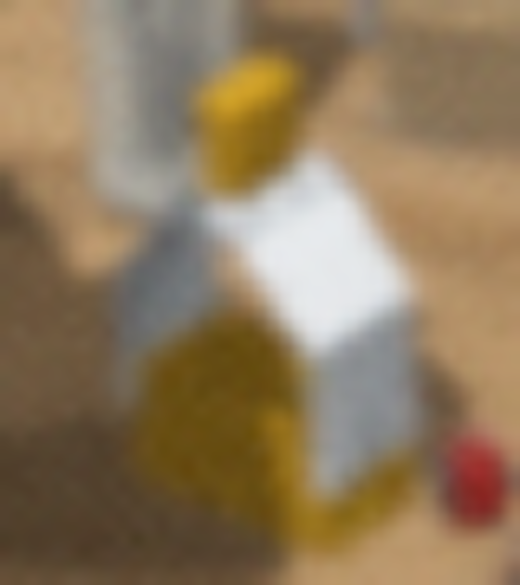

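View pics/sh.png

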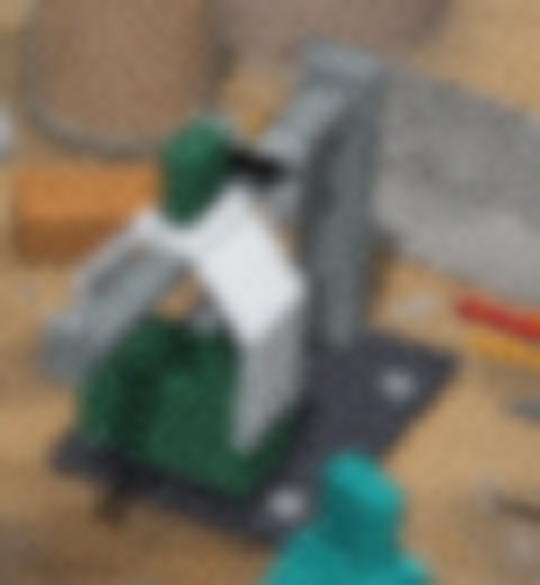

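```bash
python3 - <<'E'
from h import *
def cp(X,Y,k,x0,y0): return ((X+.5)/k-.5+x0,(Y+.5)/k-.5+y0)
f=lambda n,X,Y,k,x0,y0,z: print(n,np.round(onz(n,cp(X,Y,k,x0,y0),z)*1000,1))
print("yellow");
T=lambda X,Y,z:f("top",X,Y,16,225,185,z)
S=lambda X,Y,z:f("scene",X,Y,13,240,155,z)
T(207,216,.121);T(292,216,.121);T(292,390,.121);T(207,395,.121)
print("bridge back R edge, front R edge");T(375,210,.092);T(375,450,.092)
print("handle right upper corner z62");T(545,235,.064);T(530,475,.064)
print("handle left");T(108,250,.064);T(108,475,.064)
print("bottom front L/R z0"); T(165,490,.0);T(520,500,0)
print("scene block top");S(200,103,.121);S(240,118,.121);S(298,75,.121);S(265,55,.121)
print("scene tray front-right bottom corner z0, right-back");S(305,548,0);S(410,485,0);S(140,455,0)
print(tri(cp(200,103,13,240,155),cp(207,395,16,225,185)),tri(cp(298,70,13,240,155),cp(292,216,16,225,185)))
H=lambda X,Y,z:f("top",X,Y,6,330,130,z)
print("hook tip front top corners z130");H(165,558,.13);H(204,556,.13);
print("arm edges z115 behind/ before green");H(158,410,.115);H(191,410,.115);H(165,515,.115);H(199,515,.115)
print("arm far edges");H(134,100,.115);H(166,100,.115);H(139,210,.115);H(173,205,.115)
print("post top z124 back corners, front");H(118,60,.124);H(178,60,.124);H(117,92,.124);H(177,90,.124)
print("stop front edge z130");H(115,257,.13);H(208,252,.13);H(114,232,.13);H(206,226,.13)
print("base plate corners z10");H(25,122,.01);H(243,107,.01);H(45,405,.01);H(265,390,.01)
print("green grip z121+30");H(153,300,.151);H(186,300,.151);H(186,368,.151);H(153,370,.151)
print("green bridge front z122");H(135,388,.122);H(200,385,.122)
E
```

```text
yellow
top [529.1 222.5 121. ]
top [529.4 209.5 121. ]
top [502.9 208.1 121. ]
top [501.8 221.  121. ]
bridge back R edge, front R edge
top [534.8 202.4  92. ]
top [497.4 200.5  92. ]
handle right upper corner z62
top [535.6 180.4  64. ]
top [497.3 180.9  64. ]
handle left
top [531.4 250.3  64. ]
top [495.4 248.2  64. ]
bottom front L/R z0
top [500.2 252.9   0. ]
top [500.1 193.2   0. ]
scene block top
scene [501.1 213.7 121. ]
scene [501.7 201.1 121. ]
scene [525.6 203.8 121. ]
scene [528.1 216.8 121. ]
scene tray front-right bottom corner z0, right-back
scene [501.  188.7   0. ]
scene [538.5 186.2   0. ]
scene [506.9 250.9   0. ]
(array([0.50381268, 0.21981679, 0.11765366]), np.float64(0.004972917804425358)) (array([0.53034928, 0.2093903 , 0.11831406]), np.float64(0.001746381440804565))
hook tip front top corners z130
top [476.2 -67.6 130. ]
top [477.4 -83.  130. ]
arm edges z115 behind/ before green
top [537.5 -64.3 115. ]
top [537.9 -77.6 115. ]
top [495.  -67.9 115. ]
top [495.4 -81.5 115. ]
arm far edges
top [665.8 -52.  115. ]
top [666.2 -65.1 115. ]
top [619.8 -54.9 115. ]
top [622.2 -68.8 115. ]
post top z124 back corners, front
top [680.1 -44.9 124. ]
top [680.7 -69.3 124. ]
top [666.6 -44.8 124. ]
top [668.1 -69.1 124. ]
stop front edge z130
top [596.9 -45.2 130. ]
top [599.9 -82.5 130. ]
top [607.1 -44.6 130. ]
top [610.5 -81.5 130. ]
base plate corners z10
top [682.2  -6.4  10. ]
top [ 691.5 -103.8   10. ]
top [554.3 -18.6  10. ]
top [ 563.5 -115.4   10. ]
green grip z121+30
top [575.7 -60.  151. ]
top [576.1 -73.  151. ]
top [549.  -73.5 151. ]
top [547.9 -60.6 151. ]
green bridge front z122
top [545.2 -54.6 122. ]
top [547.1 -80.6 122. ]
```

Candidates in the top view:
- Yellow at (241,204) is the only yellow caddy, so it's the target.
- Green at (357,185) hangs on the arm, as described.
- Turquoise at (403,227) is the decoy.

Top view estimates, in mm:

| Thing | Position | Notes |
|---|---|---|
| Yellow | (515.5, 214.5) | yaw 3° |
| Stand origin | (583, -65.8) | yaw 5.4° |
| Green | stand x ≈ -21 | |
| Stop face | stand x ≈ 15 | |

The block and plate sizes match the description.

```bash
cat >> h.py <<'E'
from scipy.spatial.transform import Rotation as Ro
def to(P,yaw=None):
    "tool-frame shift (mm) to world P (m); yaw = wanted direction of tool y in deg (mod 180)"
    o=manip.get_obs(); R=Ro.from_quat(o["ee_rot"]); 
    d=R.inv().apply(np.array(P)-o["position"])*1000
    y=R.apply([0,1,0]); a=np.degrees(np.arctan2(y[1],y[0]))
    print("t",round(o["clock"],2),"pos",(o["position"]*1000).round(1),"tool z",R.apply([0,0,1]).round(3),"tool y ang",a.round(2),"shift",d.round(1),"F",o["ft_force"].round(2),"w",round(o["grip_width"]*85.4,1))
    if yaw is not None:
        e=(yaw-a+90)%180-90; rv=(Ro.from_rotvec([0,0,e],degrees=True)*R)
        # full correction incl. levelling, tool y to yaw direction
        yd=np.deg2rad(a+e); Y=np.array([np.cos(yd),np.sin(yd),0]);Z=np.array([0,0,-1.]);X=np.cross(Y,Z)
        W=Ro.from_matrix(np.c_[X,Y,Z]); print("turn(tool rotvec deg)",(R.inv()*W).as_rotvec(degrees=True).round(2),"shift after turn",(W.inv().apply(np.array(P)-o["position"])*1000).round(1))
A=np.deg2rad(5.4);O=np.array([.583,-.0658,0]);UX=np.array([np.cos(A),np.sin(A),0])
def st(x,z): return O+UX*x/1000+np.array([0,0,z/1000])
def stx(P): d=(np.array(P)-O); return (d@UX*1000, (d@np.array([-UX[1],UX[0],0]))*1000, d[2]*1000)
E
python3 - <<'E'
from h import *
to([.5155,.2145,.2],93)
for uv in [(403.5,227),(399,240),(392,238),(411,242-130*0-27+0)]: print(uv,onz("top",uv,.06).round(3),onz("top",uv,.0).round(3))
E
```

```text
t 0.1 pos [226.3 582.2 230.6] tool z [-0.    -0.001 -1.   ] tool y ang 68.76 shift [-402.7 -237.9   30.9] F [ 0.2  -0.22  0.54] w 85.5
turn(tool rotvec deg) [-7.000e-02 -1.000e-02 -2.424e+01] shift after turn [-269.5 -382.3   30.6]
(403.5, 227) [ 0.475 -0.188  0.06 ] [ 0.48  -0.196  0.   ]
(399, 240) [ 0.442 -0.176  0.06 ] [ 0.446 -0.184  0.   ]
(392, 238) [ 0.447 -0.159  0.06 ] [ 0.451 -0.166  0.   ]
(411, 215) [ 0.506 -0.206  0.06 ] [ 0.513 -0.216  0.   ]
```

Emit:
step_arm([
  [0, 0, 0, 0, 0, -8.1],
  [0, 0, 0, 0, 0, -8.1],
  [0, 0, 0, 0, 0, -8.1],
  [-30, -43, 0, 0, 0, 0],
  [-30, -43, 0, 0, 0, 0],
  [-30, -43, 0, 0, 0, 0],
  [-30, -43, 0, 0, 0, 0],
  [-30, -43, 0, 0, 0, 0],
  [-30, -43, 0, 0, 0, 0],
  [-30, -43, 0, 0, 0, 0],
  [-30, -43, 0, 0, 0, 0],
  [0, 0, 0, 0, 0, 0],
], jaw=85, force=50)

```text
clock: 1.6
position: [0.4951, 0.2427, 0.2262]
ee_rot: [-0.035, 0.999, -0.004, -0.003]
ft_force: [-0.5, 0.4, -0.9]
grip_width: 0.995
```

```bash
python3 - <<'E'
from h import *
to([.5155,.2145,.15],93)
E
```

```text
t 1.6 pos [495.1 242.7 226.2] tool z [-0.005 -0.008 -1.   ] tool y ang 93.96 shift [-18.9 -28.9  76.3] F [-0.51  0.36 -0.93] w 85.0
turn(tool rotvec deg) [-0.46 -0.34  0.96] shift after turn [-18.9 -29.2  76.2]
```

Emit:
step_arm([
  [-9, -14, 0, -0.5, -0.3, 1.0],
  [-9, -14, 20, 0, 0, 0],
  [0, 0, 20, 0, 0, 0],
  [0, 0, 18, 0, 0, 0],
  [0, 0, 0, 0, 0, 0],
  [0, 0, 0, 0, 0, 0],
])

```text
clock: 2.35
position: [0.5152, 0.2156, 0.1669]
ee_rot: [-0.026, 1.0, 0.001, 0.0]
ft_force: [-1.1, -0.1, 0.1]
grip_width: 0.996
```

```bash
python3 - <<'E'
from h import *
to([.5155,.2145,.095],93)
t=manip.camera("top");s=manip.camera("scene")
crop("top",t,205,165,90,75,8,"pics/t1.png")
crop("scene",s,225,110,75,95,6,"pics/s1.png")
E
```

```text
t 2.35 pos [515.2 215.6 166.9] tool z [ 0.     0.003 -1.   ] tool y ang 92.97 shift [-0.2 -1.3 71.9] F [-1.12 -0.13  0.11] w 85.0
turn(tool rotvec deg) [ 0.15  0.02 -0.03] shift after turn [-0.2 -1.1 71.9]
```

View pics/t1.png

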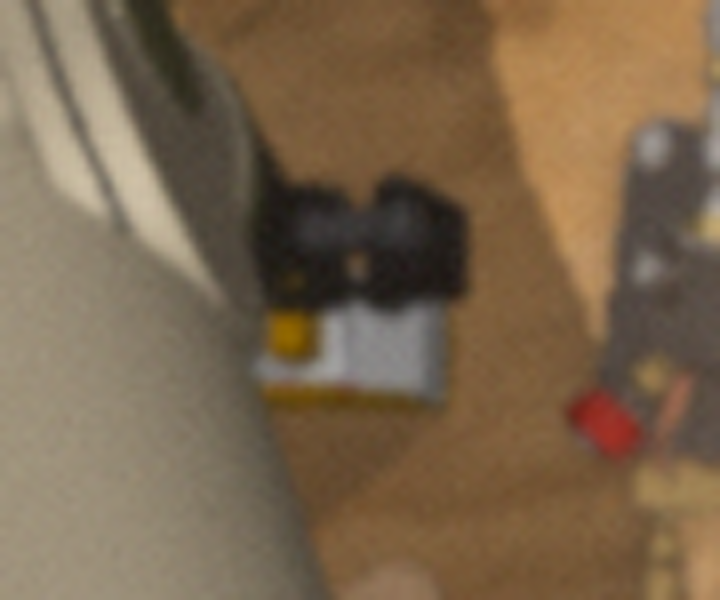

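View pics/s1.png

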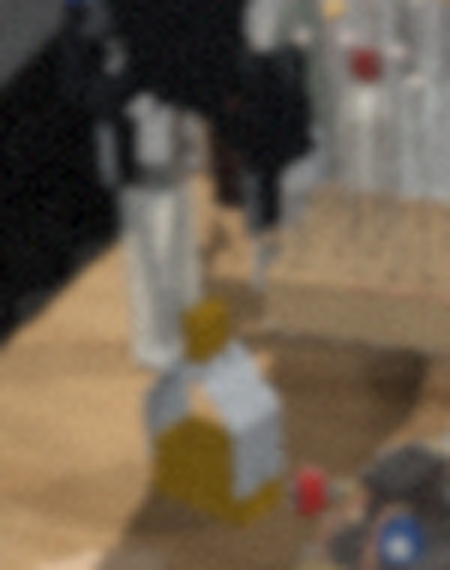

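The gripper is above the block, with the yellow block at (290,335) in the top crop and nothing between. I'll descend.

Emit:
step_arm([
  [0, -1, 20, 0.1, 0, 0],
  [0, 0, 20, 0, 0, 0],
  [0, 0, 17, 0, 0, 0],
  [0, 0, 13, 0, 0, 0],
  [0, 0, 0, 0, 0, 0],
  [0, 0, 0, 0, 0, 0],
])

```text
clock: 3.2
position: [0.5175, 0.2163, 0.0983]
ee_rot: [-0.026, 1.0, 0.002, 0.003]
ft_force: [-0.2, -0.2, -0.0]
grip_width: 0.999
```

```bash
python3 - <<'E'
from h import *
to([.5155,.2145,.096],93)
E
```

```text
t 3.2 pos [517.5 216.3  98.3] tool z [ 0.006  0.004 -1.   ] tool y ang 93.01 shift [ 2.1 -1.7  2.2] F [-0.17 -0.23 -0.01] w 85.3
turn(tool rotvec deg) [0.22 0.35 0.01] shift after turn [ 2.1 -1.6  2.3]
```

Emit:
step_arm([
  [2, -2, 2, 0.2, 0.3, 0],
  [0, 0, 0, 0, 0, 0],
])

```text
clock: 3.45
position: [0.516, 0.2142, 0.0971]
ee_rot: [-0.026, 1.0, 0.0, 0.001]
ft_force: [0.4, 0.7, 0.8]
grip_width: 0.995
```

Emit:
step_arm([
  [0, 0, 0, 0, 0, 0],
  [0, 0, 0, 0, 0, 0],
  [0, 0, 0, 0, 0, 0],
  [0, 0, 0, 0, 0, 0],
  [0, 0, 0, 0, 0, 0],
  [0, 0, 0, 0, 0, 0],
  [0, 0, 0, 0, 0, 0],
  [0, 0, 0, 0, 0, 0],
], jaw=0, force=50)

```text
clock: 4.45
position: [0.5163, 0.2145, 0.0977]
ee_rot: [-0.026, 1.0, 0.001, 0.001]
ft_force: [-0.1, 0.3, 0.4]
grip_width: 0.155
```

```bash
python3 - <<'E'
from h import *
to([.5155,.2145,.2],93)
E
```

```text
t 4.45 pos [516.3 214.5  97.7] tool z [ 0.003  0.001 -1.   ] tool y ang 93.02 shift [   0.5    0.2 -102.3] F [-0.15  0.31  0.36] w 13.2
turn(tool rotvec deg) [0.07 0.15 0.02] shift after turn [ 8.000e-01  1.000e-01 -1.023e+02]
```

The grip stopped at 13.2 mm on the 14 mm block, so it's held. Lifting now.

Emit:
step_arm([
  [0, 0, -10, 0, 0, 0],
  [0, 0, -20, 0, 0, 0],
  [0, 0, -25, 0, 0, 0],
  [0, 0, -25, 0, 0, 0],
  [0, 0, -20, 0, 0, 0],
  [0, 0, 0, 0, 0, 0],
])

```text
clock: 5.2
position: [0.5153, 0.2137, 0.2023]
ee_rot: [-0.026, 1.0, 0.0, 0.001]
ft_force: [-0.2, -0.1, -1.3]
grip_width: 0.151
```

```bash
python3 - <<'E'
from h import *
to(st(-147,200),95.4)
s=manip.camera("scene");crop("scene",s,200,80,120,120,5,"pics/s2.png")
E
```

```text
t 5.2 pos [515.3 213.7 202.3] tool z [ 0.001  0.001 -1.   ] tool y ang 92.99 shift [  93.9 -288.8    2. ] F [-0.15 -0.1  -1.35] w 12.9
turn(tool rotvec deg) [ 0.03  0.08 -2.41] shift after turn [ 105.9 -284.6    2.3]
```

View pics/s2.png

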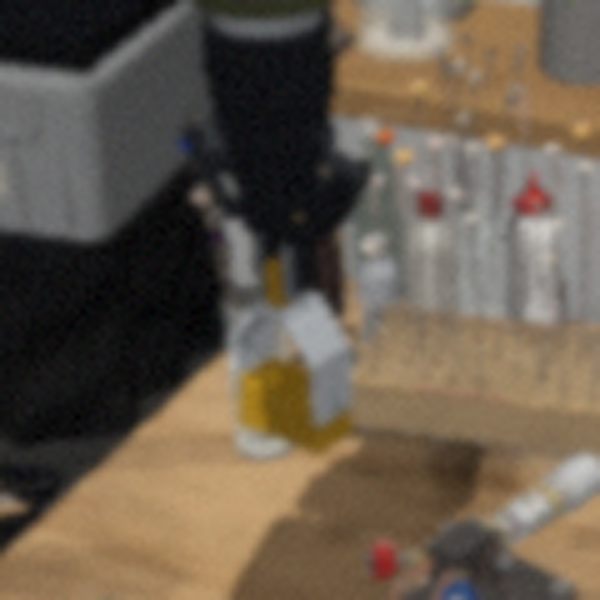

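The caddy hangs upright in the grip, at (295,380) in the crop. I'll carry it to the front of the tip.

Emit:
step_arm([
  [5, -10, 0, 0, 0, -2.4],
  [9, -24, 0, 0, 0, 0],
  [9, -24, 0, 0, 0, 0],
  [9, -24, 0, 0, 0, 0],
  [9, -24, 0, 0, 0, 0],
  [9, -24, 0, 0, 0, 0],
  [9, -24, 0, 0, 0, 0],
  [9, -24, 0, 0, 0, 0],
  [9, -24, 0, 0, 0, 0],
  [9, -24, 0, 0, 0, 0],
  [9, -24, 0, 0, 0, 0],
  [9, -20, 0, 0, 0, 0],
  [0, -7, 0, 0, 0, 0],
  [0, 0, 0, 0, 0, 0],
  [0, 0, 0, 0, 0, 0],
])

```text
clock: 7.12
position: [0.4263, -0.0866, 0.1922]
ee_rot: [-0.046, 0.999, -0.001, -0.007]
ft_force: [0.0, 1.0, -2.3]
grip_width: 0.153
```

```bash
python3 - <<'E'
from h import *
to(st(-147,156),95.4)
print(stx(manip.get_obs()["position"]))
E
```

```text
t 7.12 pos [426.3 -86.6 192.2] tool z [-0.013 -0.002 -1.   ] tool y ang 95.25 shift [-11.4   6.   36.1] F [ 0.03  0.97 -2.34] w 13.1
turn(tool rotvec deg) [-0.04 -0.78 -0.15] shift after turn [-11.    5.9  36.2]
(np.float64(-157.95387967605254), np.float64(-5.932556429773812), np.float64(192.22262177675404))
```

Emit:
step_arm([
  [-5, 3, 5, 0, -0.8, -0.1],
  [-5, 3, 10, 0, 0, 0],
  [0, 0, 10, 0, 0, 0],
  [0, 0, 8, 0, 0, 0],
  [0, 0, 0, 0, 0, 0],
  [0, 0, 0, 0, 0, 0],
])

```text
clock: 7.88
position: [0.4363, -0.0775, 0.1558]
ee_rot: [-0.048, 0.999, -0.0, -0.0]
ft_force: [0.9, -1.1, -1.0]
grip_width: 0.149
```

```bash
python3 - <<'E'
from h import *
to(st(-147,156),95.4)
print(stx(manip.get_obs()["position"]))
t=manip.camera("top");s=manip.camera("scene")
crop("top",t,310,150,100,90,8,"pics/t3.png")
crop("scene",s,280,130,100,100,6,"pics/s3.png")
E
```

```text
t 7.88 pos [436.3 -77.5 155.8] tool z [-0.    -0.001 -1.   ] tool y ang 95.53 shift [-0.2 -2.2 -0.2] F [ 0.87 -1.13 -1.  ] w 12.8
turn(tool rotvec deg) [-0.05 -0.03  0.13] shift after turn [-0.2 -2.2 -0.2]
(np.float64(-147.19102326782843), np.float64(2.1802256298805798), np.float64(155.8333977985021))
```

View pics/t3.png

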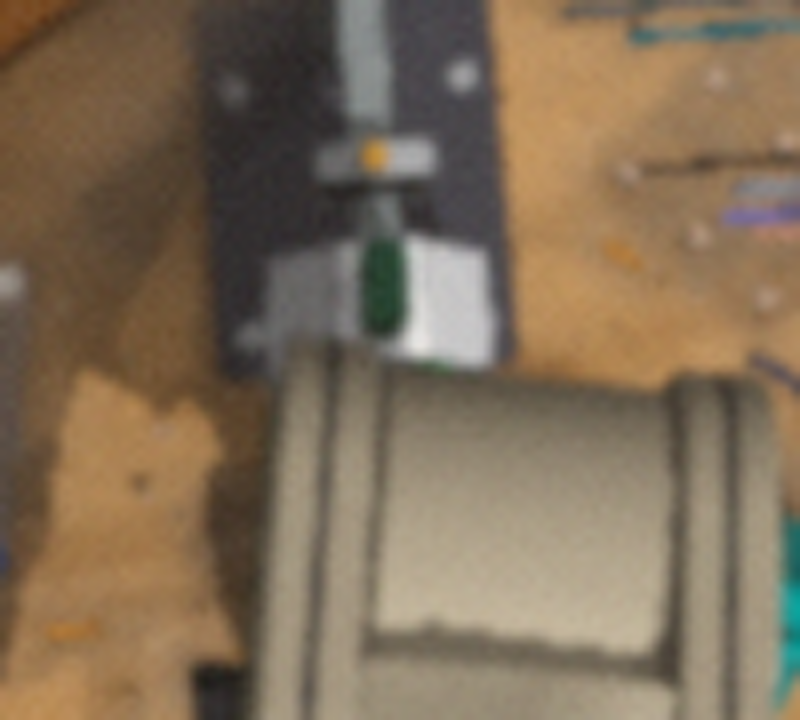

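View pics/s3.png

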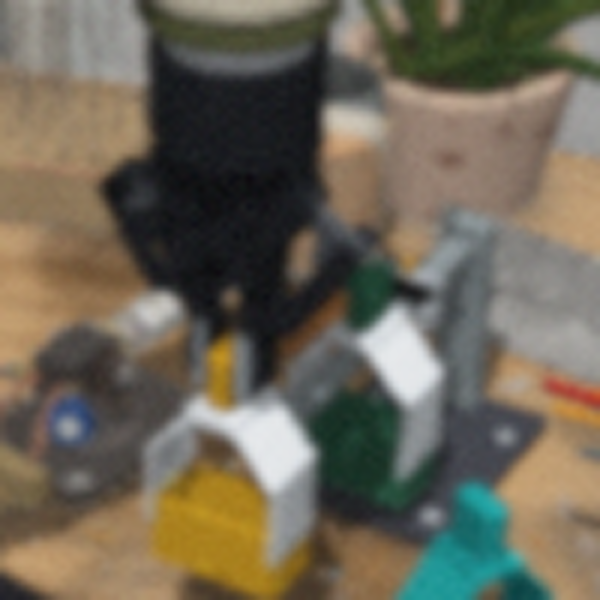

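The caddy is in front of the tip, with yellow at (235,510) in the scene crop, upright and in line with the arm. I'll thread it on in two parts.

Emit:
step_arm([
  [-5, -2, 0, 0, 0, 0.1],
  [-10, 0, 0, 0, 0, 0],
  [-10, 0, 0, 0, 0, 0],
  [-8, 0, 0, 0, 0, 0],
  [0, 0, 0, 0, 0, 0],
  [0, 0, 0, 0, 0, 0],
])

```text
clock: 8.72
position: [0.4726, -0.0762, 0.1564]
ee_rot: [-0.047, 0.999, -0.001, 0.0]
ft_force: [-0.1, 0.8, -1.8]
grip_width: 0.149
```

```bash
python3 - <<'E'
from h import *
to(st(-71,156),95.4)
print(stx(manip.get_obs()["position"]))
s=manip.camera("scene")
crop("scene",s,280,130,100,100,6,"pics/s4.png")
E
```

```text
t 8.72 pos [472.6 -76.2 156.4] tool z [ 0.001 -0.001 -1.   ] tool y ang 95.44 shift [-39.9  -0.    0.5] F [-0.1   0.82 -1.76] w 12.7
turn(tool rotvec deg) [-0.07  0.05  0.04] shift after turn [-39.9  -0.    0.4]
(np.float64(-110.86307798385319), np.float64(0.013302981291413597), np.float64(156.42684930381816))
```

View pics/s4.png

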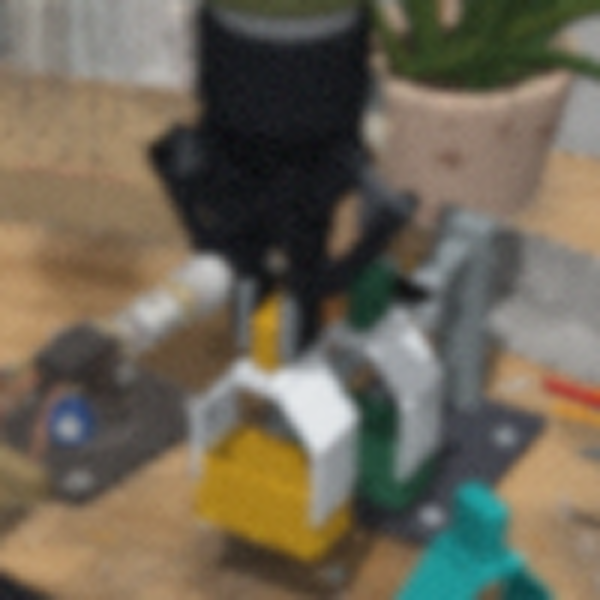

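The tip is inside the opening and the forces are only noise. Continuing.

Emit:
step_arm([
  [-8, 0, 0, 0, 0, 0],
  [-10, 0, 0, 0, 0, 0],
  [-10, 0, 0, 0, 0, 0],
  [-7, 0, 0, 0, 0, 0],
  [0, 0, 0, 0, 0, 0],
  [0, 0, 0, 0, 0, 0],
])

```text
clock: 9.52
position: [0.51, -0.0725, 0.1564]
ee_rot: [-0.048, 0.999, -0.001, 0.001]
ft_force: [0.4, -0.2, -1.0]
grip_width: 0.156
```

```bash
python3 - <<'E'
from h import *
to(st(-71,127.7),95.4)
print(stx(manip.get_obs()["position"]))
s=manip.camera("scene")
crop("scene",s,280,130,100,100,6,"pics/s5.png")
t=manip.camera("top");crop("top",t,310,150,100,90,6,"pics/t5.png")
E
```

```text
t 9.53 pos [510.  -72.5 156.4] tool z [ 0.001 -0.001 -1.   ] tool y ang 95.45 shift [-2.2 -0.1 28.7] F [ 0.43 -0.23 -1.02] w 13.3
turn(tool rotvec deg) [-0.07  0.06  0.05] shift after turn [-2.3 -0.2 28.7]
(np.float64(-73.27439712572757), np.float64(0.1548767715745975), np.float64(156.42616441616272))
```

View pics/s5.png

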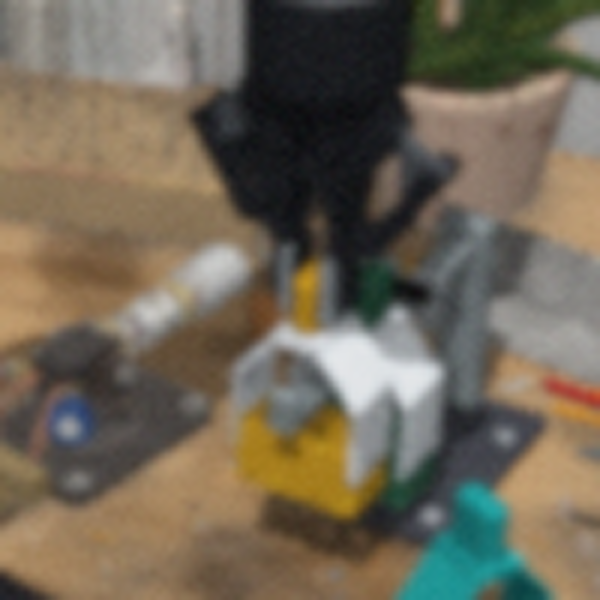

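View pics/t5.png

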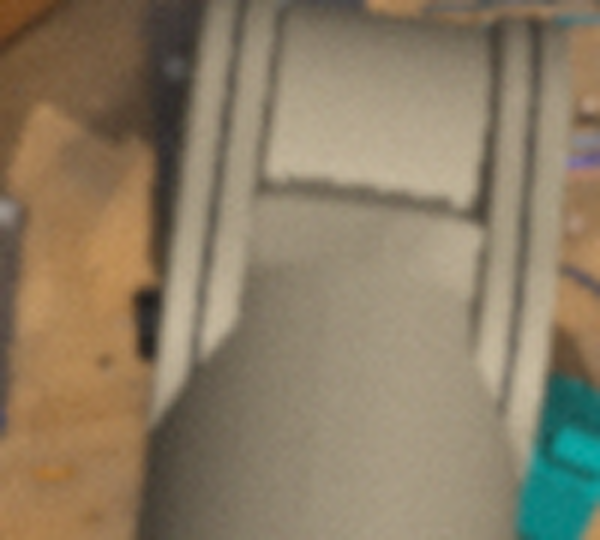

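The arm's tip shows through the opening at (290,405), and there is still a gap to the green caddy. Lowering.

Emit:
step_arm([
  [-2, 0, 7, 0, 0, 0],
  [0, 0, 8, 0, 0, 0],
  [0, 0, 6, 0, 0, 0],
  [0, 0, 0, 0, 0, 0],
  [0, 0, 0, 0, 0, 0],
])

```text
clock: 10.25
position: [0.5115, -0.0723, 0.1336]
ee_rot: [-0.048, 0.999, -0.0, 0.0]
ft_force: [0.2, 0.1, -2.9]
grip_width: 0.151
```

```bash
python3 - <<'E'
from h import *
to(st(-71,127.7),95.4)
print(stx(manip.get_obs()["position"]))
E
```

```text
t 10.25 pos [511.5 -72.3 133.6] tool z [ 0.001 -0.001 -1.   ] tool y ang 95.45 shift [-0.8 -0.2  5.9] F [ 0.16  0.15 -2.91] w 12.9
turn(tool rotvec deg) [-0.04  0.03  0.05] shift after turn [-0.8 -0.2  5.9]
(np.float64(-71.81424438229496), np.float64(0.2184890702486706), np.float64(133.63937459824285))
```

Emit:
step_arm([
  [0, 0, 2, 0, 0, 0],
  [0, 0, 1.5, 0, 0, 0],
  [0, 0, 0, 0, 0, 0],
  [0, 0, 0, 0, 0, 0],
])

```text
clock: 10.75
position: [0.5118, -0.0723, 0.1303]
ee_rot: [-0.048, 0.999, -0.0, 0.001]
ft_force: [0.7, 0.1, -2.4]
grip_width: 0.152
```

Emit:
step_arm([
  [0, 0, 1.5, 0, 0, 0],
  [0, 0, 0, 0, 0, 0],
  [0, 0, 0, 0, 0, 0],
])

```text
clock: 11.12
position: [0.5118, -0.0724, 0.1288]
ee_rot: [-0.047, 0.999, -0.0, 0.001]
ft_force: [0.7, -0.5, -1.8]
grip_width: 0.15
```

Emit:
step_arm([
  [0, 0, 1, 0, 0, 0],
  [0, 0, 0, 0, 0, 0],
  [0, 0, 0, 0, 0, 0],
])

```text
clock: 11.5
position: [0.5118, -0.0724, 0.1278]
ee_rot: [-0.047, 0.999, -0.0, 0.001]
ft_force: [-0.7, 0.0, -2.2]
grip_width: 0.157
```

Emit:
step_arm([
  [0, 0, 0.8, 0, 0, 0],
  [0, 0, 0, 0, 0, 0],
  [0, 0, 0, 0, 0, 0],
])

```text
clock: 11.88
position: [0.512, -0.0724, 0.1277]
ee_rot: [-0.047, 0.999, -0.0, 0.001]
ft_force: [-1.0, -0.9, -1.7]
grip_width: 0.156
```

Emit:
step_arm([
  [0, 0, 1.2, 0, 0, 0],
  [0, 0, 0.5, 0, 0, 0],
])

```text
clock: 12.12
position: [0.512, -0.0724, 0.1276]
ee_rot: [-0.047, 0.999, 0.0, 0.001]
ft_force: [-2.8, -0.3, 3.4]
grip_width: 0.158
```

```bash
python3 - <<'E'
from h import *
s=manip.camera("scene");crop("scene",s,300,160,80,70,9,"pics/s6.png")
to(st(-71,127.7),95.4)
print(stx(manip.get_obs()["position"]))
E
```

```text
t 12.18 pos [512.1 -72.4 127.6] tool z [ 0.002  0.001 -1.   ] tool y ang 95.43 shift [-0.2 -0.1 -0.1] F [-3.8   0.49  7.86] w 13.1
turn(tool rotvec deg) [0.02 0.13 0.03] shift after turn [-0.2 -0.1 -0.1]
(np.float64(-71.21412490710782), np.float64(0.13533760920415516), np.float64(127.63696272301509))
```

View pics/s6.png

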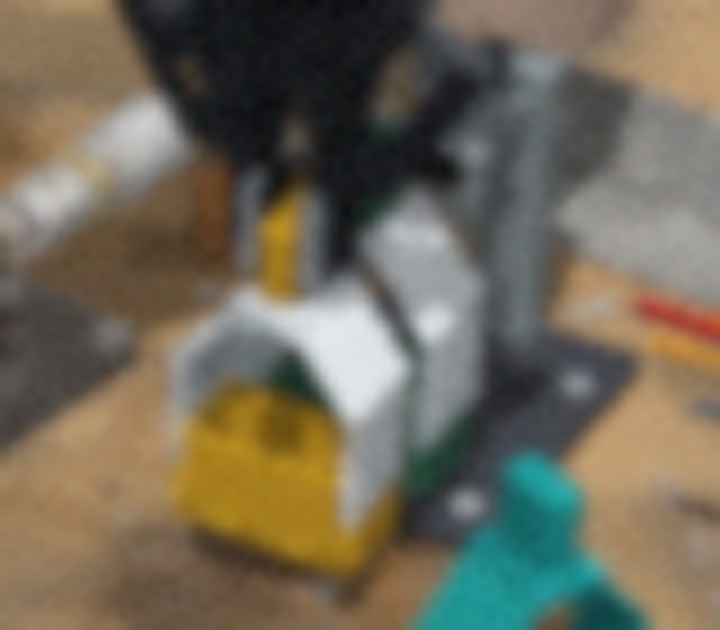

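The force rises at TCP z = 127.6 mm (seat ≈ 115 mm), so the bridge rests on the arm with a clear gap to green. I'll ease off the downward load and slide back slowly.

Emit:
step_arm([
  [0, 0, 0, 0, 0, 0],
  [-2, 0, 0, 0, 0, 0],
  [-3, 0, 0, 0, 0, 0],
  [-3, 0, 0, 0, 0, 0],
  [0, 0, 0, 0, 0, 0],
  [0, 0, 0, 0, 0, 0],
])

```text
clock: 12.92
position: [0.5206, -0.0716, 0.1276]
ee_rot: [-0.047, 0.999, 0.0, 0.001]
ft_force: [-2.3, -0.6, 2.7]
grip_width: 0.151
```

```bash
python3 - <<'E'
from h import *
to(st(-34.6,127.8),95.4)
print(stx(manip.get_obs()["position"]), manip.get_obs()["ft_force"]@UX)
E
```

```text
t 12.93 pos [520.6 -71.6 127.6] tool z [ 0.002  0.    -1.   ] tool y ang 95.43 shift [-28.   -0.1  -0.1] F [-2.28 -0.58  2.7 ] w 12.9
turn(tool rotvec deg) [0.01 0.12 0.03] shift after turn [-28.   -0.   -0.2]
(np.float64(-62.62743680365594), np.float64(0.04739465981701331), np.float64(127.62063493481047)) -2.328706334789265
```

Emit:
step_arm([
  [-2, 0, 0, 0, 0, 0],
  [-2, 0, 0, 0, 0, 0],
  [-2, 0, 0, 0, 0, 0],
  [-2, 0, 0, 0, 0, 0],
  [-2, 0, 0, 0, 0, 0],
  [-2, 0, 0, 0, 0, 0],
  [-2, 0, 0, 0, 0, 0],
  [0, 0, 0, 0, 0, 0],
])

```text
clock: 13.92
position: [0.5348, -0.0705, 0.1277]
ee_rot: [-0.047, 0.999, 0.0, 0.0]
ft_force: [-2.6, 0.1, 2.6]
grip_width: 0.155
```

```bash
python3 - <<'E'
from h import *
to(st(-34.6,127.8),95.4)
print(stx(manip.get_obs()["position"]), manip.get_obs()["ft_force"]@UX)
s=manip.camera("scene");crop("scene",s,300,160,80,70,9,"pics/s7.png")
E
```

```text
t 13.93 pos [534.8 -70.5 127.7] tool z [ 0.  0. -1.] tool y ang 95.4 shift [-13.8   0.2  -0.1] F [-2.58  0.07  2.55] w 13.2
turn(tool rotvec deg) [0.02 0.03 0.  ] shift after turn [-13.8   0.2  -0.1]
(np.float64(-48.392402129511304), np.float64(-0.19616832414424523), np.float64(127.67088164645668)) -2.5636013598205367
```

View pics/s7.png

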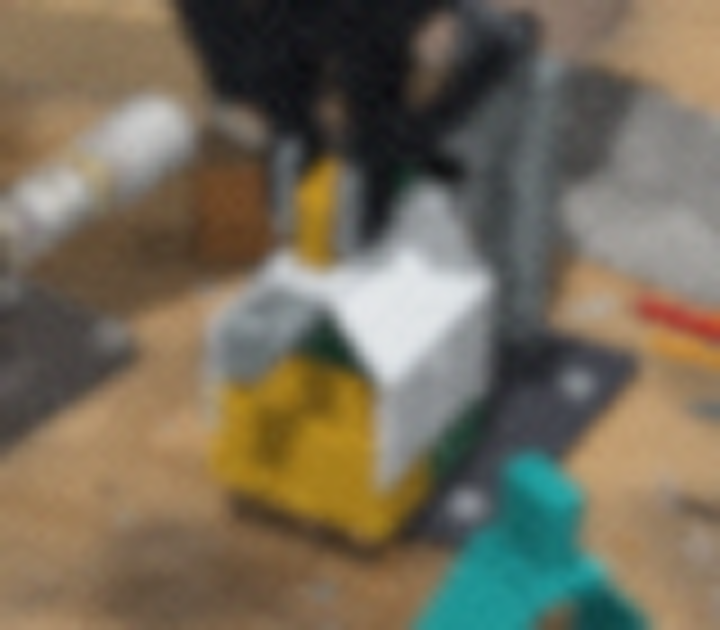

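The caddies now touch, with the straps meeting at (490,280). Advancing with force checks.

Emit:
step_arm([
  [-1.5, 0, 0, 0, 0, 0],
  [-1.5, 0, 0, 0, 0, 0],
  [-1.5, 0, 0, 0, 0, 0],
  [0, 0, 0, 0, 0, 0],
])

```text
clock: 14.48
position: [0.5394, -0.0702, 0.1277]
ee_rot: [-0.047, 0.999, 0.0, 0.0]
ft_force: [-2.1, -0.7, 2.7]
grip_width: 0.151
```

Emit:
step_arm([
  [-1, 0, 0, 0, 0, 0],
  [-1, 0, 0, 0, 0, 0],
  [0, 0, 0, 0, 0, 0],
])

```text
clock: 14.85
position: [0.5415, -0.0699, 0.1277]
ee_rot: [-0.047, 0.999, 0.0, 0.0]
ft_force: [-3.3, -0.4, 3.6]
grip_width: 0.158
```

Emit:
step_arm([
  [-1, 0, 0, 0, 0, 0],
  [-1, 0, 0, 0, 0, 0],
])

```text
clock: 15.1
position: [0.5435, -0.0698, 0.1277]
ee_rot: [-0.047, 0.999, 0.0, -0.0]
ft_force: [-5.4, 0.2, 4.8]
grip_width: 0.149
```

Emit:
step_arm([
  [-1, 0, -0.1, 0, 0, 0],
])

```text
clock: 15.22
position: [0.5441, -0.0698, 0.1277]
ee_rot: [-0.047, 0.999, 0.0, -0.0]
ft_force: [-6.5, -0.9, 5.6]
grip_width: 0.151
```

Emit:
step_arm([
  [-1, 0, -0.1, 0, 0, 0],
])

```text
clock: 15.35
position: [0.5445, -0.0698, 0.1277]
ee_rot: [-0.047, 0.999, 0.0, -0.001]
ft_force: [-8.4, -1.0, 7.0]
grip_width: 0.151
```

Emit:
step_arm([
  [-0.5, 0, 0, 0, 0, 0],
])

```text
clock: 15.48
position: [0.5445, -0.0698, 0.1277]
ee_rot: [-0.047, 0.999, 0.0, -0.002]
ft_force: [-7.5, -0.9, 7.5]
grip_width: 0.152
```

Emit:
step_arm([
  [-1.2, 0, -0.2, 0, 0, 0],
])

```text
clock: 15.6
position: [0.5449, -0.0697, 0.1278]
ee_rot: [-0.047, 0.999, 0.001, -0.003]
ft_force: [-8.5, -1.0, 6.1]
grip_width: 0.151
```

Emit:
step_arm([
  [-1.1, 0, -0.2, 0, 0, 0],
])

```text
clock: 15.72
position: [0.545, -0.0698, 0.1278]
ee_rot: [-0.047, 0.999, 0.001, -0.004]
ft_force: [-9.8, 0.6, 6.7]
grip_width: 0.152
```

```bash
python3 - <<'E'
from h import *
to(st(-34.6,127.8),95.4)
print(stx(manip.get_obs()["position"]), manip.get_obs()["ft_force"]@UX)
E
```

```text
t 15.72 pos [545.  -69.8 127.8] tool z [-0.008  0.001 -1.   ] tool y ang 95.36 shift [-3.6  0.4 -0. ] F [-9.81  0.55  6.71] w 13.0
turn(tool rotvec deg) [ 0.1  -0.46 -0.04] shift after turn [-3.6  0.4 -0. ]
(np.float64(-38.2078244354146), np.float64(-0.3590801180332212), np.float64(127.791554898696)) -9.714139707742566
```

Emit:
step_arm([
  [-1.5, 0, -0.5, 0, -0.3, 0],
])

```text
clock: 15.85
position: [0.5455, -0.0697, 0.1278]
ee_rot: [-0.047, 0.999, 0.001, -0.003]
ft_force: [-7.1, -0.7, 2.3]
grip_width: 0.153
```

Emit:
step_arm([
  [-1.5, 0, -0.5, 0, -0.3, 0],
])

```text
clock: 15.98
position: [0.5457, -0.0697, 0.1277]
ee_rot: [-0.047, 0.999, 0.001, -0.002]
ft_force: [-9.9, -0.4, 4.5]
grip_width: 0.154
```

```bash
python3 - <<'E'
from h import *
to(st(-34.6,127.8),95.4)
print(stx(manip.get_obs()["position"]), manip.get_obs()["ft_force"]@UX)
E
```

```text
t 15.97 pos [545.7 -69.7 127.7] tool z [-0.003  0.002 -1.   ] tool y ang 95.34 shift [-2.9  0.4 -0.1] F [-9.85 -0.44  4.49] w 13.2
turn(tool rotvec deg) [ 0.13 -0.17 -0.05] shift after turn [-2.9  0.4 -0.1]
(np.float64(-37.46896534956048), np.float64(-0.3604607596379354), np.float64(127.74021558283683)) -9.84741820873017
```

Emit:
step_arm([
  [-1.4, 0, -0.4, 0, -0.1, 0],
  [-1.4, 0, -0.4, 0, -0.1, 0],
])

```text
clock: 16.23
position: [0.5458, -0.0697, 0.1278]
ee_rot: [-0.046, 0.999, 0.001, -0.003]
ft_force: [-11.1, -0.3, 7.6]
grip_width: 0.146
```

Emit:
step_arm([
  [-1.4, 0, -0.4, 0, -0.1, 0],
  [-1.3, 0, -0.4, 0, -0.1, 0],
])

```text
clock: 16.48
position: [0.5458, -0.0697, 0.1278]
ee_rot: [-0.046, 0.999, 0.002, -0.004]
ft_force: [-10.1, -0.8, 6.4]
grip_width: 0.155
```

```bash
python3 - <<'E'
from h import *
to(st(-34.6,127.8),95.4)
print(stx(manip.get_obs()["position"]), manip.get_obs()["ft_force"]@UX)
s=manip.camera("scene");crop("scene",s,300,160,80,70,9,"pics/s8.png")
E
```

```text
t 16.48 pos [545.8 -69.7 127.8] tool z [-0.009  0.003 -1.   ] tool y ang 95.3 shift [-2.8  0.4 -0. ] F [-10.08  -0.83   6.42] w 13.2
turn(tool rotvec deg) [ 0.23 -0.49 -0.1 ] shift after turn [-2.8  0.4  0. ]
(np.float64(-37.394892665480526), np.float64(-0.3823976160130779), np.float64(127.81009460067078)) -10.10915997842909
```

View pics/s8.png

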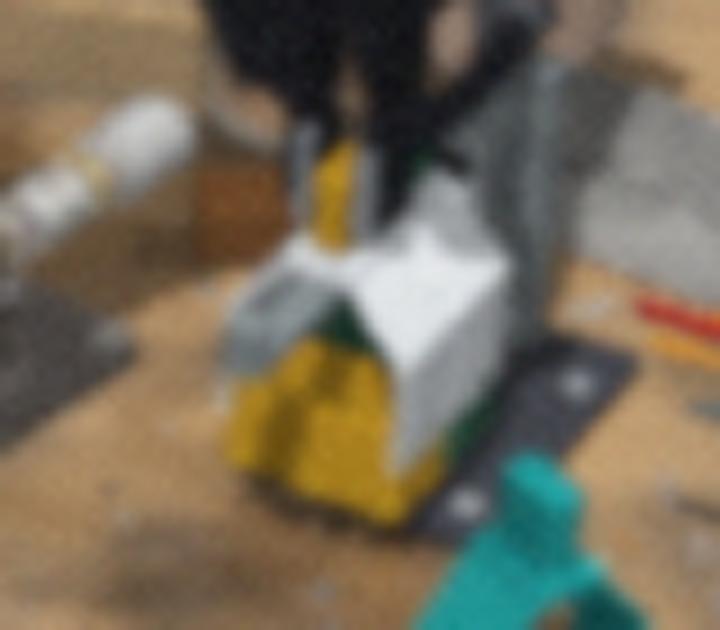

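Force is holding near 10 N total, but some of that is friction on the arm. I'll press slightly more, with less vertical load, to leave a clear margin over 4 N and stay well below 14 N.

Emit:
step_arm([
  [-1.8, 0, -0.8, 0.1, -0.4, 0],
])

```text
clock: 16.65
position: [0.5463, -0.0696, 0.1278]
ee_rot: [-0.046, 0.999, 0.001, -0.003]
ft_force: [-7.9, -0.3, 0.4]
grip_width: 0.154
```

Emit:
step_arm([
  [-1.8, 0, -0.8, 0, -0.3, 0],
])

```text
clock: 16.77
position: [0.5464, -0.0696, 0.1278]
ee_rot: [-0.046, 0.999, 0.001, -0.002]
ft_force: [-9.6, -0.7, 4.8]
grip_width: 0.155
```

Emit:
step_arm([
  [-1.8, 0, -0.7, 0, -0.3, 0],
])

```text
clock: 16.9
position: [0.5465, -0.0696, 0.1277]
ee_rot: [-0.046, 0.999, 0.002, -0.001]
ft_force: [-12.3, 0.4, 7.1]
grip_width: 0.156
```

At Fz ≈ 0.4 N the push was still 7.9 N, so the contact force really is about 7 to 8 N. I'll hold briefly, then relax.

Emit:
step_arm([
  [-1.3, 0, -0.7, 0, -0.2, 0],
  [-1.3, 0, -0.7, 0, -0.2, 0],
  [-1.2, 0, -0.6, 0, -0.2, 0],
])

```text
clock: 17.27
position: [0.5464, -0.0696, 0.1277]
ee_rot: [-0.046, 0.999, 0.002, -0.001]
ft_force: [-8.8, -1.1, 5.0]
grip_width: 0.152
```

```bash
python3 - <<'E'
from h import *
to(st(-42,127.8),95.4)
print(stx(manip.get_obs()["position"]), manip.get_obs()["ft_force"]@UX)
E
```

```text
t 17.27 pos [546.4 -69.6 127.7] tool z [-0.001  0.004 -1.   ] tool y ang 95.24 shift [ 5.2  0.3 -0.1] F [-8.76 -1.09  5.02] w 12.9
turn(tool rotvec deg) [ 0.24 -0.05 -0.16] shift after turn [ 5.2  0.3 -0.1]
(np.float64(-36.78446945565361), np.float64(-0.34667709139553243), np.float64(127.7028636645764)) -8.822408953987795
```

Emit:
step_arm([
  [0.3, 0, 0, 0, 0, 0],
  [0.3, 0, 0, 0, 0, 0],
  [0.3, 0, 0, 0, 0, 0],
  [0, 0, 0, 0, 0, 0],
])

```text
clock: 17.77
position: [0.5461, -0.0696, 0.1277]
ee_rot: [-0.046, 0.999, 0.002, 0.0]
ft_force: [-2.7, -0.7, 2.7]
grip_width: 0.147
```

Emit:
step_arm([
  [0.3, 0, 0, 0, 0, 0],
  [0.3, 0, 0, 0, 0, 0],
  [0, 0, 0, 0, 0, 0],
  [0, 0, 0, 0, 0, 0],
])

```text
clock: 18.27
position: [0.5457, -0.0696, 0.1277]
ee_rot: [-0.046, 0.999, 0.002, 0.0]
ft_force: [-2.2, -0.7, 1.0]
grip_width: 0.153
```

```bash
python3 - <<'E'
from h import *
to(st(-40.5,127.8),95.4)
print(stx(manip.get_obs()["position"]), manip.get_obs()["ft_force"]@UX)
E
```

```text
t 18.27 pos [545.7 -69.6 127.7] tool z [ 0.     0.004 -1.   ] tool y ang 95.27 shift [ 3.   0.3 -0.1] F [-2.19 -0.73  1.03] w 13.1
turn(tool rotvec deg) [ 0.22  0.05 -0.13] shift after turn [ 3.   0.3 -0.1]
(np.float64(-37.47872791945633), np.float64(-0.3066885044006932), np.float64(127.67491401473566)) -2.246154232115898
```

Emit:
step_arm([
  [0.2, 0, 0, 0, 0, 0],
  [0, 0, 0, 0, 0, 0],
  [0.2, 0, 0, 0, 0, 0],
  [0, 0, 0, 0, 0, 0],
  [0, 0, 0, 0, 0, 0],
  [0, 0, 0, 0, 0, 0],
  [0, 0, 0, 0, 0, 0],
  [0, 0, 0, 0, 0, 0],
])

```text
clock: 19.27
position: [0.5455, -0.0696, 0.1277]
ee_rot: [-0.046, 0.999, 0.002, 0.001]
ft_force: [-1.4, -0.0, 1.3]
grip_width: 0.151
```

Emit:
step_arm([
  [0, 0, 0, 0, 0, 0],
  [0, 0, 0, 0, 0, 0],
  [0, 0, 0, 0, 0, 0],
  [0, 0, 0, 0, 0, 0],
  [0, 0, 0, 0, 0, 0],
  [0, 0, 0, 0, 0, 0],
], jaw=45, force=20)

```text
clock: 20.02
position: [0.5461, -0.0693, 0.1277]
ee_rot: [-0.046, 0.999, 0.002, 0.001]
ft_force: [0.4, -0.3, -0.5]
grip_width: 0.529
```

```bash
python3 - <<'E'
from h import *
to(st(-40.5,127.8),95.4)
s=manip.camera("scene");crop("scene",s,300,160,80,70,9,"pics/s9.png")
E
```

```text
t 20.02 pos [546.1 -69.3 127.7] tool z [ 0.002  0.004 -1.   ] tool y ang 95.29 shift [ 3.4 -0.  -0.1] F [ 0.37 -0.3  -0.49] w 45.2
turn(tool rotvec deg) [ 0.22  0.14 -0.11] shift after turn [ 3.4 -0.  -0.1]
```

View pics/s9.png

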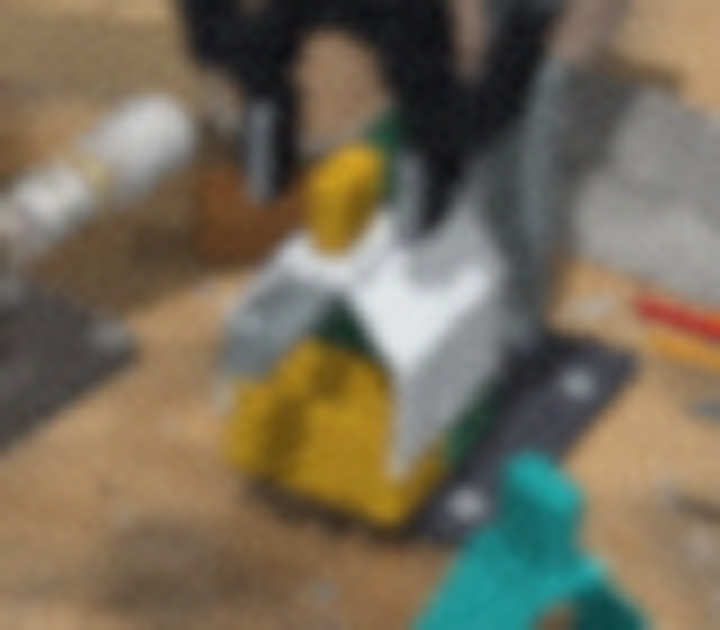

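The fingers are clear of the block at (345,200), and both caddies hang straight and touching. Now straight up, then aside for a clear view.

Emit:
step_arm([
  [0, 0, -6, 0, 0, 0],
  [0, 0, -10, 0, 0, 0],
  [0, 0, -20, 0, 0, 0],
  [0, 0, -30, 0, 0, 0],
  [0, 0, -30, 0, 0, 0],
  [0, 20, -10, 0, 0, 0],
  [0, 40, 0, 0, 0, 0],
  [0, 40, 0, 0, 0, 0],
  [0, 40, 0, 0, 0, 0],
  [0, 40, 0, 0, 0, 0],
  [0, 40, 0, 0, 0, 0],
  [0, 20, 0, 0, 0, 0],
  [0, 0, 0, 0, 0, 0],
])

```text
clock: 21.7
position: [0.5247, 0.1751, 0.2486]
ee_rot: [-0.044, 0.999, 0.003, 0.006]
ft_force: [-0.7, -0.6, -0.7]
grip_width: 0.527
```

```bash
python3 - <<'E'
from h import *
to(st(-40.5,127.8))
t=manip.camera("top");s=manip.camera("scene")
cv2.imwrite("pics/topF.png",t)
crop("scene",s,300,150,90,80,8,"pics/sF.png");crop("top",t,330,130,60,100,6,"pics/tF.png")
E
```

```text
t 21.7 pos [524.7 175.1 248.6] tool z [ 0.012  0.006 -1.   ] tool y ang 95.08 shift [   5.2 -246.   119.5] F [-0.69 -0.56 -0.68] w 45.0
```

View pics/sF.png

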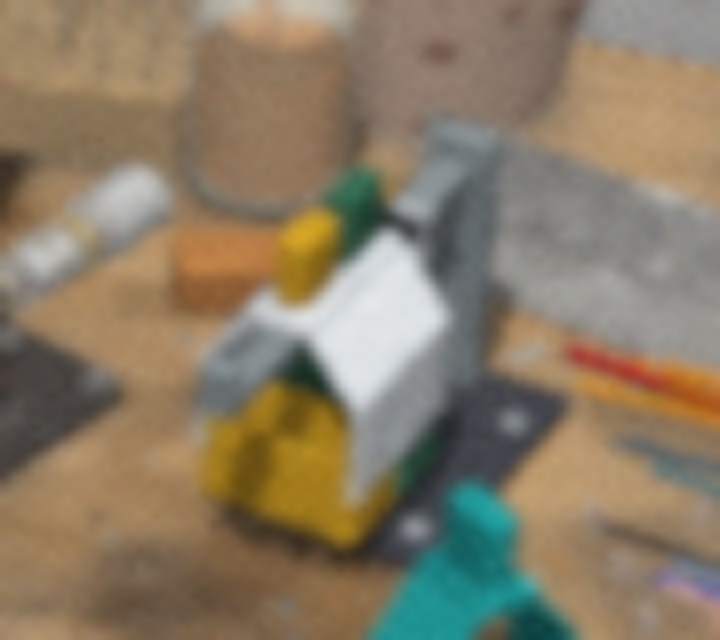

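View pics/tF.png

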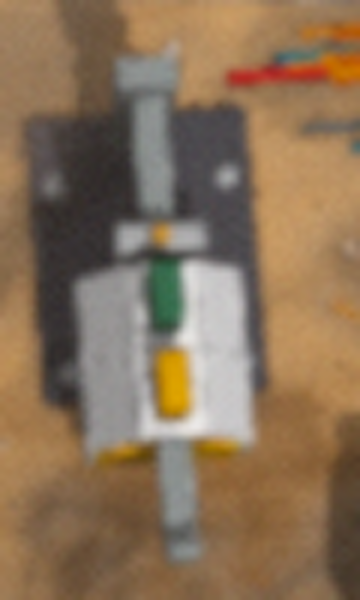

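View pics/topF.png

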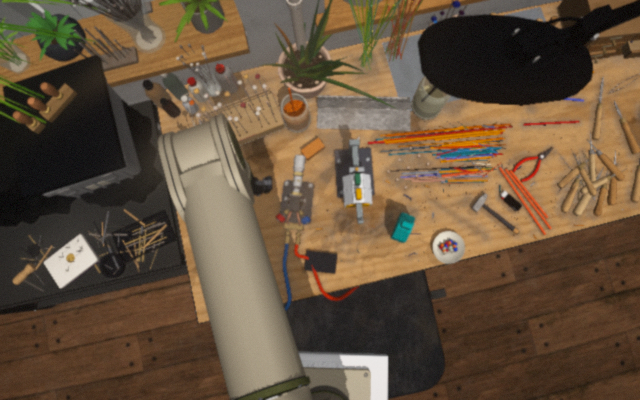

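In the top crop the green block (167,293) and yellow block (173,383) sit about 36 mm apart on the arm, in line and touching. The stop is directly behind green, and the bystanders haven't moved. Handing in.

```bash
python3 - <<'E'
from h import *
def cp(X,Y): return ((X+.5)/6-.5+330,(Y+.5)/6-.5+130)
g=onz("top",cp(167,294),.151);y=onz("top",cp(173,382),.151)
print(np.round(stx(g),1),np.round(stx(y),1))
print(manip.hand_in())
E
```

```text
[ -4.7   0.8 151. ] [-39.8   1.1 151. ]
the job is handed in; nothing more can be done
None
```

The yellow caddy now hangs on the hook arm in front of the green one, and I handed the job in at about 22 s. The hand-in gives no verdict, so the checks below are my own.

**What I did:** I gripped the yellow caddy by its block and threaded it over the tip. I set it down on the arm with its seat at about 115 mm, then slid it back until it pushed the green one against the sprung stop. I held the press for about 1.5 s, eased off, opened the jaws, and went straight up and aside.

**Last checks:**
- **Position:** from the top picture, the caddy centres are at stand x ≈ -40 mm (yellow) and -5 mm (green). That is 35 mm apart, against 36 mm for a touching row, so within measuring error.
- **Alignment:** both are about 1 mm off the arm's middle line and hang straight. The stop had sprung back and sat right behind the green caddy.
- **Bystanders:** in the final top view the ones I could see look unmoved by eye. I did not measure them, and the robot arm covered the paddle.

**Less certain:**
- **Contact force:** this is inferred, not measured. The wrist push was 8 to 12 N, including friction on the arm. When the vertical load was nearly zero it still read 7.9 N, so I put the force between the caddies at about 7 to 8 N.
- **Stop position:** the picture put first contact at stand x ≈ -39 mm for the yellow caddy, while the force readings put it about 2 mm earlier. The calibration is only good to about 2 mm.

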